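# Put the hole saws back on their rack by size

## Robot

A 6-joint arm with a two-finger parallel gripper is mounted at the origin on the work surface. World frame = base frame: x ahead of the robot, y to its left, z up, the work surface at z = 0. Lengths are in m, angles in rad, forces in N, time in s.
With the tool pointing down it reaches from about 0.325 to 0.9 m from the base axis. Payload 3.5 kg.
Tool frame: the origin (TCP) lies on the mounting face of the last link; the fingertips stand 173 mm ahead of it and the grasp point (between the pads) lies 155 mm ahead of it; z points along the fingers, y is the line along which they close (so a half turn about z gives the same grasp; the last joint's range is limited). The gripper opens to 85 mm and grips with 20 to 120 N. Pads are 22 mm wide; open, the fingers measure 114 mm over their backs; the gripper's body (76 mm by 85 mm) begins 54 mm behind the grasp point. The pads swing forward as they close: fully open they stand 13 mm farther back than shut.
Start: joints at [1.21, 0.276, -0.026, 1.268, 0, 1.467], TCP at [0.159, 0.604, 0.405] pointing down, gripper open.
Joint ranges: [-3.12, 3.12], [-0.85, 1.88], [-1.08, 1.24], [-1.95, 2.15], [-1.57, 1.53], [-3.14, 3.14]. Speed limits (rad/s): [2.57, 2.57, 3.14, 3.14, 3.14, 3.14].

## Interface

Orientations are given as a unit quaternion [w, x, y, z].
In Python, from cell import status, eyes, order gives the robot as it stands. The module is installed in compiled form; this text tells all that it offers.
- The arm moves only by the tool play_rows, never from a script. Its argument "steps" is a list of rows, each a list of 7 numbers: the turn, a rotation vector about the world's x, y, z in degrees, then the shift along the world's x, y, z in mm, then the finger opening in mm, from 0 to 85.4. In form: [[ax, ay, az, x, y, z, jaw], ...]. A call has 1 to 20 rows; each row is the pose to reach, as a shift and turn from the pose commanded when the call began; what a row does not reach only later rows make up. A row lasts 1/12 s, in which the tool goes at most 41.7 mm and 7.16 degrees, less where a joint would pass 70% of its speed; a pose out of reach is approached as far as the arm can. A call with a gripper value outside its range is refused whole. The fingers move at their own pace and stop on an object; "force" is the grip in N (left out, the last holds). Time passes only in rows, so rows that repeat a pose let the fingers close. It gives the time, the measured TCP pose, the force, the opening and the grip force at its end, in the units of the state.
- status.observe(): the state, without advancing time (a new reading comes with each control period).
- eyes.read_camera(name): name is "scene" or "top"; returns the picture (480x640x3 uint8, blue, green, red); there is no depth.
- eyes.get_calibration(name): a dict with "vfov" (degrees; the focal length in pixels is half the picture's height over the tangent of half this angle, whatever the lens; pixels are square), "cx", "cy" (the principal point, pixels), "position" and "attitude" of the camera in the world. Camera axes: x right, y down, z forward; pixel columns grow to the right and rows downward; lengths in m; the calibration is good to about 2 mm. A picture is of the moment at which its call begins. get_calibration takes no time and is no camera call.
- order.close_job(): hands the job in; it is judged then, once.
The state is a dict: "clock": time; "joint_pos": joint angles; "dq": joint speeds; "joint_efforts": joint torques, N m; "position": TCP position; "eef_rot": TCP orientation; "ft_force": force on the tool from outside, world axes, zero at the start; "moment": the same for the moment, N m; "width": opening from 0.0 (shut) to 1.0 (fully open); "grasp_force": force on a finger pad.
Only numpy, scipy, OpenCV 4.12 (cv2) and the standard library are available. Lean on these libraries where they do the work, as an engineer would, in place of code of your own. Each camera call takes 0.05 s, during which the arm holds its last target. There are 200 camera calls.

## Task

Put the four hole saws back on the rack, one over each peg, teeth flat on the board and roughly centred on the peg, in order of size: the smallest on the peg next to the arbor, then growing to the largest at the far end. Leave the little bin of dowels standing where it is.

Things in the scene. Friction and masses are not known exactly. Their poses are not given: they have to be found in the camera images.
- saw32_center (a point): centre of the smallest of four hole saws: grey steel cup standing teeth (open end) down, flat closed top with a dark 15 mm disc in the middle; 32 mm outside diameter, 45 mm tall, wall 3 mm, hollow to 38 mm above the teeth, 84 g +30/-20 %. Point on its axis, half-way up (22.5 mm); z up; round, so yaw is of no matter. Starts loose on the bench
- saw43_center (a point): centre of the second smallest of four hole saws: grey steel cup standing teeth (open end) down, flat closed top with a dark 15 mm disc in the middle; 43 mm outside diameter, 45 mm tall, wall 3 mm, hollow to 38 mm above the teeth, 103 g +30/-20 %. Point on its axis, half-way up (22.5 mm); z up; round, so yaw is of no matter. Starts loose on the bench
- saw54_center (a point): centre of the second largest of four hole saws: grey steel cup standing teeth (open end) down, flat closed top with a dark 15 mm disc in the middle; 54 mm outside diameter, 45 mm tall, wall 3 mm, hollow to 38 mm above the teeth, 122 g +30/-20 %. Point on its axis, half-way up (22.5 mm); z up; round, so yaw is of no matter. Starts loose on the bench
- saw65_center (a point): centre of the largest of four hole saws: grey steel cup standing teeth (open end) down, flat closed top with a dark 15 mm disc in the middle; 65 mm outside diameter, 45 mm tall, wall 3 mm, hollow to 38 mm above the teeth, 140 g +30/-20 %. Point on its axis, half-way up (22.5 mm); z up; round, so yaw is of no matter. Starts loose on the bench
- peg_a: leftmost dowel peg of the rack, seen from the robot: dark wood, upright, 8 mm diameter, 20 mm tall. Origin on its axis at its foot, on the board's top face, 18 mm above the bench; z up, y along the row towards the left end, x across the board. The rack is a fixed plywood board 390 x 90 x 18 mm; its four pegs stand 75 mm apart along its middle
- peg_b: second from left dowel peg of the rack, seen from the robot: dark wood, upright, 8 mm diameter, 20 mm tall. Origin on its axis at its foot, on the board's top face, 18 mm above the bench; z up, y along the row towards the left end, x across the board. A seated saw has the peg inside it and its teeth on the board
- peg_c: third from left dowel peg of the rack, seen from the robot: dark wood, upright, 8 mm diameter, 20 mm tall. Origin on its axis at its foot, on the board's top face, 18 mm above the bench; z up, y along the row towards the left end, x across the board. The smallest saw has about 9 mm of play every way about a peg, the others more
- peg_d: rightmost dowel peg of the rack, seen from the robot: dark wood, upright, 8 mm diameter, 20 mm tall. Origin on its axis at its foot, on the board's top face, 18 mm above the bench; z up, y along the row towards the left end, x across the board. 
- arbor: steel drill arbor standing upright, fixed, in the rack 60 mm beyond one of the end pegs, in line with them; at some starts it is at the left end, at others at the right (the other end shows only a small dark empty bore). Round collar 28 mm diameter, 16 mm high, bright hexagonal shank above, 67 mm tall in all. Origin on its axis at the board's top face, z up
- dowel_bin_center (a point): centre, half-way up, of a black open plastic bin of wooden dowels, standing loose among the saws: 56 x 56 mm, 65 mm tall, 180 g, z up. Not to be moved. A wood offcut (50 x 68 x 34 mm) and a flat brass hinge also lie there; these things stand 100 mm or more apart, centre to centre
Not all that is in view belongs to the job. Leave any green look-alike of the part that bears saw54_center alone.

How it is judged:
By the outcome, as a careful person would: the job done as asked, in the order asked, and still so for the second after the job is handed in, with the robot touching nothing.
It also fails if it takes over 93 s, if anything falls off the work surface, if the arm or the gripper's body presses on something with over 40 N, if the wrist force passes 120 N, or if a joint passes its speed limit or range.

## Working session

There is one attempt and no reset: what is moved stays moved. The work goes in short steps, Python scripts to look and compute and a tool call to move; the robot and the scene stay as the last step left them, time stands still between calls to the robot, and variables do not carry over. Pictures are saved under pics/ and viewed, at most 14 in all, crops included, and the job is handed in when it is done.

Besides the shell and the picture viewer there is one more tool, called after "Emit:" by a JSON object that holds its "api" and its "payload", one argument or row to a line. play_rows: Moves the arm, as the interface text tells. Its arguments: {"type":"object","properties":{"steps":{"type":"array"},"force":{"type":"number"}},"required":["steps"]}

```bash
mkdir -p pics; python3 - <<'E'
from cell import status, eyes
import cv2
for n in("scene","top"):
    cv2.imwrite(f"pics/{n}0.png",eyes.read_camera(n)); print(n,eyes.get_calibration(n))
print(status.observe())
E
```

```text
scene {'vfov': 51.5324252442166, 'cx': 320.4226570966345, 'cy': 236.8560310821595, 'position': array([1.14336231, 0.35585527, 0.76264932]), 'attitude': array([-0.18965189,  0.45032641,  0.8079067 , -0.32943139])}
top {'vfov': 55.49331474854003, 'cx': 324.3805878839159, 'cy': 241.55644939932128, 'position': array([ 0.44732195, -0.01039195,  0.89253789]), 'attitude': array([ 0.03915074, -0.69577036,  0.71598173, -0.04172505])}
{'clock': 0.1, 'joint_pos': array([ 1.20965468e+00,  2.77066278e-01, -2.77422639e-02,  1.26801418e+00,
       -2.60698299e-05,  1.46741448e+00]), 'dq': array([-0.00021962, -0.00288456,  0.00204579,  0.00016145,  0.00066392,
       -0.00152328]), 'joint_efforts': array([ 4.04324128e-04, -4.46706355e+01,  2.96129125e+01,  8.46521929e-03,
       -8.40394046e-05, -1.60866733e-05]), 'position': array([0.15919549, 0.60401276, 0.40366606]), 'eef_rot': array([-2.20532316e-04,  1.28523336e-01,  9.91705967e-01, -9.88993029e-04]), 'ft_force': array([-0.26447075, -0.78413817, -0.1516525 ]), 'moment': array([ 0.01562286, -0.00373926,  0.03015602]), 'grasp_force': 0.0, 'width': 1.000841863040136}
```

View pics/top0.png

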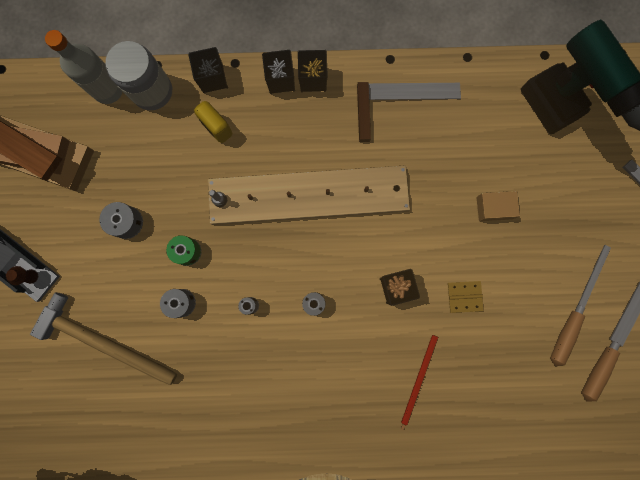

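View pics/scene0.png

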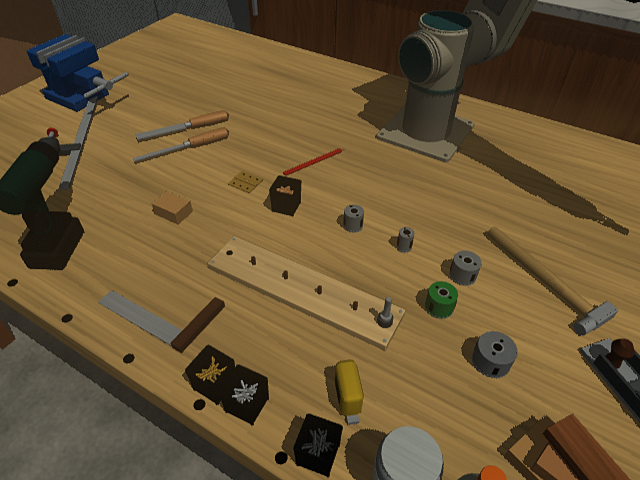

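The top view shows the arbor at the left end (218,200). Pegs a to d are at (251,197), (290,194), (328,191) and (367,188). Saw candidates are grey at (121,220), (177,304), (248,306) and (315,304), plus a green look-alike at (182,250), which is excluded by its colour. By size these look like 65, 54, 32 and 43. I'll confirm with one enlarged crop.

```bash
cat > h.py <<'E'
import numpy as np, cv2
from scipy.spatial.transform import Rotation as R
from cell import eyes, status
def cam(n):
    c=eyes.get_calibration(n); q=c["attitude"]
    return c, R.from_quat([q[1],q[2],q[3],q[0]]).as_matrix(), 240/np.tan(np.radians(c["vfov"]/2))
def ray(n,u,v,z):
    c,M,f=cam(n); d=M@np.array([(u-c["cx"])/f,(v-c["cy"])/f,1]); p=c["position"]
    return p+d*(z-p[2])/d[2]
def proj(n,P):
    c,M,f=cam(n); d=M.T@(np.array(P)-c["position"]); return np.array([c["cx"]+f*d[0]/d[2],c["cy"]+f*d[1]/d[2]])
E
python3 - <<'E'
from h import *
np.set_printoptions(precision=4,suppress=True)
for n,u,v,z in [("saw65",117,218,.045),("saw54",174,303,.045),("saw32",247,306,.045),("saw43",314,303.5,.045),("green",180,249,.045),("arbor_top",213,195,.085),("pega",250,197,.038),("b",289.5,194.5,.038),("c",327.5,191.5,.038),("d",366,188.5,.038),("bin",400,288,.065)]:
    P=ray("top",u,v,z); print(n,P,proj("scene",P).round(1))
im=cv2.imread("pics/top0.png")
a=cv2.resize(im[165:325,90:350],None,fx=3,fy=3,interpolation=cv2.INTER_CUBIC); cv2.imwrite("pics/c1.png",a)
im=cv2.imread("pics/scene0.png")
a=cv2.resize(im[190:390,200:530],None,fx=2.4,fy=2.4,interpolation=cv2.INTER_CUBIC); cv2.imwrite("pics/c2.png",a)
E
```

```text
saw65 [0.6003 0.3734 0.045 ] [494.9 346.9]
saw54 [0.4388 0.265  0.045 ] [466.1 260.3]
saw32 [0.4295 0.1308 0.045 ] [405.1 231.7]
saw43 [0.4305 0.0075 0.045 ] [352.4 210.5]
green [0.5384 0.2547 0.045 ] [442.  292.4]
arbor_top [0.6302 0.1835 0.085 ] [387.2 296.4]
pega [0.635  0.1243 0.038 ] [354.  300.4]
b [0.6377 0.049  0.038 ] [318.  284.4]
c [ 0.6415 -0.0236  0.038 ] [284.8 270.1]
d [ 0.6453 -0.0974  0.038 ] [252.8 256.3]
bin [ 0.4541 -0.1488  0.065 ] [285.4 184.5]
```

View pics/c1.png

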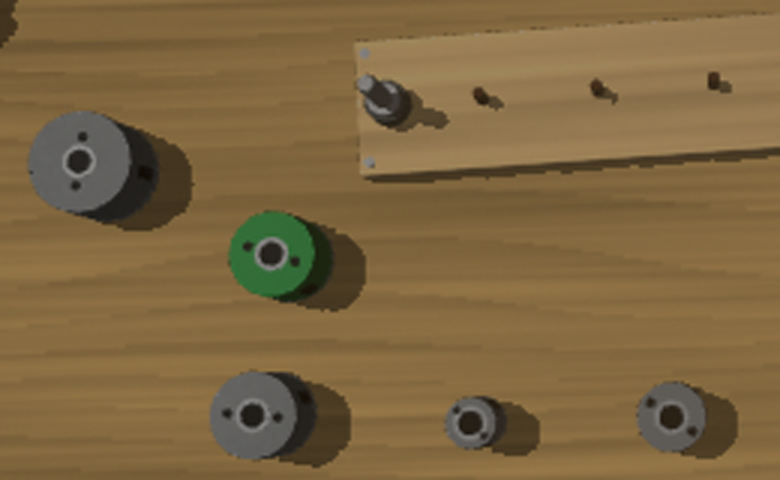

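View pics/c2.png

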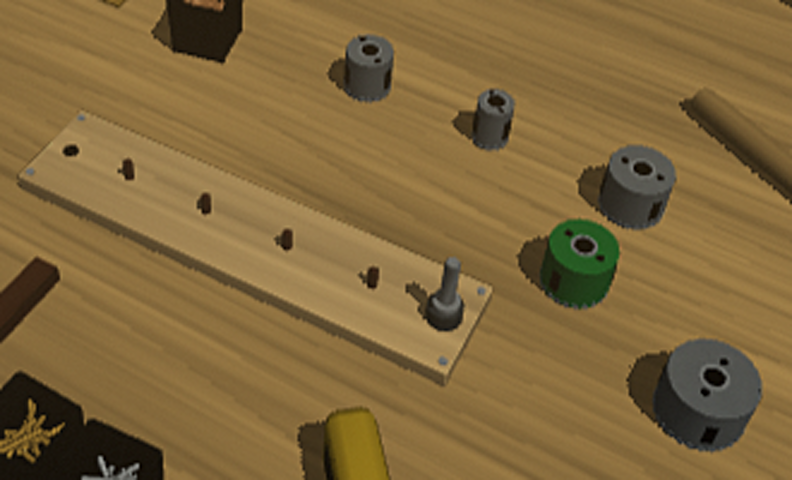

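The crops confirm the four grey saws, with diameters of about 63, 54, 31 and 42 mm. The green saw is a separate object. The peg spacing measures about 2 % short, so I'll run one joint fit across both cameras that includes a lens term.

```bash
cat > fit.py <<'E'
from h import *
from scipy.optimize import least_squares
T=lambda a:[a[0]/3+90-.33,a[1]/3+165-.33]; S=lambda a:[a[0]/2.4+200-.3,a[1]/2.4+190-.3]
top=dict(s65=T((79,160)),g=T((271,253)),s54=T((252,415)),s32=T((470,423)),s43=T((672,416)),a=T((479,93)),b=T((596,85)),c=T((713,76)),d=[366,187.5],bore=[396,188])
sc=dict(s65=S((715,376)),g=S((585,245)),s54=S((643,168)),s32=S((496,101)),s43=S((370,50)),a=S((373,268)),b=S((286,231)),c=S((205,196)),d=S((127,161)),bore=S((71,151)))
saws=["s65","g","s54","s32","s43"]; pegs=dict(a=1.5,b=.5,c=-.5,d=-1.5)
def pts(x):
    P={s:np.array([x[2*i],x[2*i+1],.045]) for i,s in enumerate(saws)}
    rx,ry,th=x[10:13]; dr=np.array([-np.sin(th),np.cos(th)])
    for k,m in pegs.items(): P[k]=np.r_[np.array([rx,ry])+dr*m*.075,.038]
    P["bore"]=np.r_[np.array([rx,ry])-dr*.1725,.018]
    return P
def pr(n,P,k,dp,ds):
    c,M,f=cam(n); d=M.T@(P-c["position"]-dp); q=d[:2]/d[2]; q=q*(1+k*(q@q))*(1+ds); return np.array([c["cx"],c["cy"]])+f*q
def run(model):
    def res(x):
        P=pts(x); k=x[13:15] if model==1 else (0,0); ds=x[13:15] if model==2 else (0,0); r=[]
        for k_ in P:
            r+=list(pr("top",P[k_],k[0],x[15:18],ds[0])-top[k_])+list(pr("scene",P[k_],k[1],x[18:21],ds[1])-sc[k_])
        return np.r_[r,x[15:21]/.0015, x[13:15]/.1]
    x0=np.zeros(21); x0[:13]=[.6,.373,.538,.255,.439,.265,.43,.131,.43,.008,.64,.012,.05]
    s=least_squares(res,x0); return s,res(s.x)
if __name__=="__main__":
    np.set_printoptions(precision=4,suppress=True)
    for m in (0,1,2):
        s,r=run(m); print(m,"cost",s.cost,"rms",np.sqrt((r[:40]**2).mean())); print(s.x[13:]); 
        for k,P in pts(s.x).items(): print(k,P[:2])
        print("yaw deg",np.degrees(s.x[12]))
E
python3 fit.py
```

```text
0 cost 1.607963211172864 rms 0.2440742700151786
[ 0.      0.     -0.0006  0.0007  0.0003  0.0006 -0.0007 -0.0003]
s65 [0.5989 0.3762]
g [0.5373 0.2557]
s54 [0.4377 0.2664]
s32 [0.4294 0.1327]
s43 [0.43   0.0092]
a [0.6372 0.1271]
b [0.6404 0.0522]
c [ 0.6436 -0.0228]
d [ 0.6468 -0.0977]
bore [ 0.6494 -0.1576]
yaw deg 2.44323614277464Traceback (most recent call last):
  File "fit.py", line 26, in <module>
    s,r=run(m); print(m,"cost",s.cost,"rms",np.sqrt((r[:40]**2).mean())); print(s.x[13:]);
        ~~~^^^
  File "fit.py", line 22, in run
    s=least_squares(res,x0); return s,res(s.x)
    return func(*args, **kwargs)
    result = trf(vector_fun.fun, vector_fun.jac, x0, f0, J0, lb, ub, ftol, xtol,
                 gtol, max_nfev, x_scale, loss_function, tr_solver,
                 tr_options.copy(), verbose, callback=callback_wrapped)
    return trf_no_bounds(
        fun, jac, x0, f0, J0, ftol, xtol, gtol, max_nfev, x_scale,
        loss_function, tr_solver, tr_options, verbose, callback=callback)
    J = jac(x)
    self._update_jac()
    ~~~~~~~~~~~~~~~~^^
    self.J = self.jac_wr
[... 807 characters left out ...]
tleast_1d(self.fun(x))
                         ~~~~~~~~^^^
    return self.f(x, *self.args, **self.kwargs)
           ~~~~~~^^^^^^^^^^^^^^^^^^^^^^^^^^^^^^
  File "fit.py", line 19, in res
    r+=list(pr("top",P[k_],k[0],x[15:18],ds[0])-top[k_])+list(pr("scene",P[k_],k[1],x[18:21],ds[1])-sc[k_])
                                                              ~~^^^^^^^^^^^^^^^^^^^^^^^^^^^^^^^^^^^
  File "fit.py", line 14, in pr
    c,M,f=cam(n); d=M.T@(P-c["position"]-dp); q=d[:2]/d[2]; q=q*(1+k*(q@q))*(1+ds); return np.array([c["cx"],c["cy"]])+f*q
          ~~~^^^
  File "h.py", line 5, in cam
    c=eyes.get_calibration(n); q=c["attitude"]
ValueError: time passes only in moves, steps and waits
```

The pinhole fit has 0.24 px rms and respects the 75 mm peg spacing, so no distortion term is needed. I accept these positions and will go above saw65, closing across the board (the x direction).

Emit:
{"api": "play_rows", "payload": {
  "steps": [
    [0, 0, -36, 220, -114, -60, 85],
    [0, 0, -73, 440, -228, -125, 85],
    [0, 0, -73, 440, -228, -125, 85],
    [0, 0, -73, 440, -228, -125, 85],
    [0, 0, -73, 440, -228, -125, 85],
    [0, 0, -73, 440, -228, -125, 85],
    [0, 0, -73, 440, -228, -125, 85],
    [0, 0, -73, 440, -228, -125, 85],
    [0, 0, -73, 440, -228, -125, 85],
    [0, 0, -73, 440, -228, -125, 85],
    [0, 0, -73, 440, -228, -125, 85],
    [0, 0, -73, 440, -228, -125, 85],
    [0, 0, -73, 440, -228, -125, 85],
    [0, 0, -73, 440, -228, -125, 85],
    [0, 0, -73, 440, -228, -125, 85],
    [0, 0, -73, 440, -228, -125, 85],
    [0, 0, -73, 440, -228, -125, 85],
    [0, 0, -73, 440, -228, -125, 85]
  ],
  "force": 30
}}

```text
clock: 1.6
position: [0.5981, 0.3774, 0.2804]
eef_rot: [-0.0, 0.692, 0.721, 0.0]
ft_force: [-0.2, 0.2, -0.1]
width: 0.995
grasp_force: 0.0
```

Emit:
{"api": "play_rows", "payload": {
  "steps": [
    [0, 0, 0, 1, -1, -25, 85],
    [0, 0, 0, 1, -1, -50, 85],
    [0, 0, 0, 1, -1, -65, 85],
    [0, 0, 0, 1, -1, -80, 85],
    [0, 0, 0, 1, -1, -92, 85],
    [0, 0, 0, 1, -1, -100, 85],
    [0, 0, 0, 1, -1, -100, 85],
    [0, 0, 0, 1, -1, -100, 85]
  ]
}}

```text
clock: 2.27
position: [0.6001, 0.3757, 0.1798]
eef_rot: [-0.0, 0.693, 0.721, -0.0]
ft_force: [-0.6, 0.1, 0.5]
width: 0.997
grasp_force: 0.0
```

```bash
python3 - <<'E'
from h import *
a=eyes.read_camera("scene")[260:420,400:600]; b=eyes.read_camera("top")[150:310,40:240]
cv2.imwrite("pics/g1.png",cv2.resize(np.hstack([a,b]),None,fx=2,fy=2))
E
```

```text
(no output)
```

View pics/g1.png

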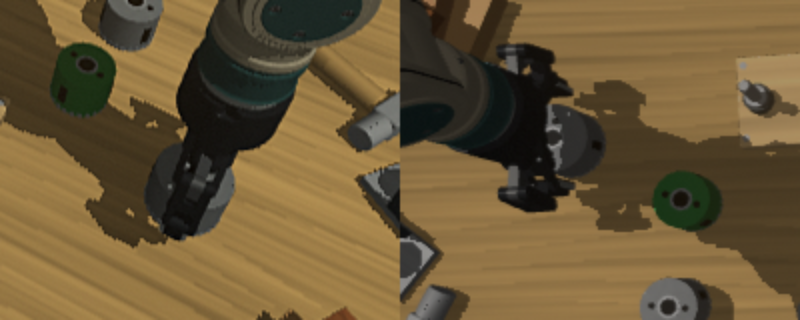

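The saw sits between the fingers in both views, so I'll close and lift.

Emit:
{"api": "play_rows", "payload": {
  "steps": [
    [0, 0, 0, 0, 0, 0, 60],
    [0, 0, 0, 0, 0, 0, 55],
    [0, 0, 0, 0, 0, 0, 55],
    [0, 0, 0, 0, 0, 0, 55],
    [0, 0, 0, 0, 0, 0, 55],
    [0, 0, 0, 0, 0, 0, 55],
    [0, 0, 0, 0, 0, 0, 55],
    [0, 0, 0, 0, 0, 10, 55],
    [0, 0, 0, 0, 0, 30, 55],
    [0, 0, 0, 0, 0, 60, 55],
    [0, 0, 0, 0, 0, 90, 55],
    [0, 0, 0, 0, 0, 110, 55],
    [0, 0, 0, 0, 0, 110, 55],
    [0, 0, 0, 0, 0, 110, 55]
  ],
  "force": 40
}}

```text
clock: 3.53
position: [0.6008, 0.3755, 0.2913]
eef_rot: [0.001, 0.693, 0.721, 0.001]
ft_force: [-0.1, -0.4, -1.8]
width: 0.756
grasp_force: 44.7
```

Emit:
{"api": "play_rows", "payload": {
  "steps": [
    [0, 0, 0, 4, -40, 0, 55],
    [0, 0, 0, 8, -80, 0, 55],
    [0, 0, 0, 12, -120, 0, 55],
    [0, 0, 0, 15, -155, 0, 55],
    [0, 0, 0, 18, -190, 0, 55],
    [0, 0, 0, 22, -225, 0, 55],
    [0, 0, 0, 25, -260, 0, 55],
    [0, 0, 0, 29, -295, 0, 55],
    [0, 0, 0, 32, -330, 0, 55],
    [0, 0, 0, 36, -365, 0, 55],
    [0, 0, 0, 39, -400, 0, 55],
    [0, 0, 0, 42, -430, 0, 55],
    [0, 0, 0, 44, -455, 0, 55],
    [0, 0, 0, 46, -468, 0, 55],
    [0, 0, 0, 46, -473, 0, 55],
    [0, 0, 0, 46, -473, 0, 55],
    [0, 0, 0, 46, -473, -20, 55],
    [0, 0, 0, 46, -473, -40, 55],
    [0, 0, 0, 46, -473, -40, 55],
    [0, 0, 0, 46, -473, -40, 55]
  ]
}}

```text
clock: 5.2
position: [0.6451, -0.0958, 0.2479]
eef_rot: [-0.002, 0.693, 0.721, -0.001]
ft_force: [0.6, 0.4, -1.1]
width: 0.756
grasp_force: 44.8
```

```bash
python3 - <<'E'
from h import *
a=eyes.read_camera("scene")[180:360,200:400]; b=eyes.read_camera("top")[130:310,240:440]
cv2.imwrite("pics/p1.png",cv2.resize(np.hstack([a,b]),None,fx=2,fy=2)); s=status.observe(); print(s["position"],s["ft_force"])
E
```

```text
[ 0.64660037 -0.09660941  0.25036146] [-1.65012925e-03  4.52913398e-01 -1.85377043e+00]
```

View pics/p1.png

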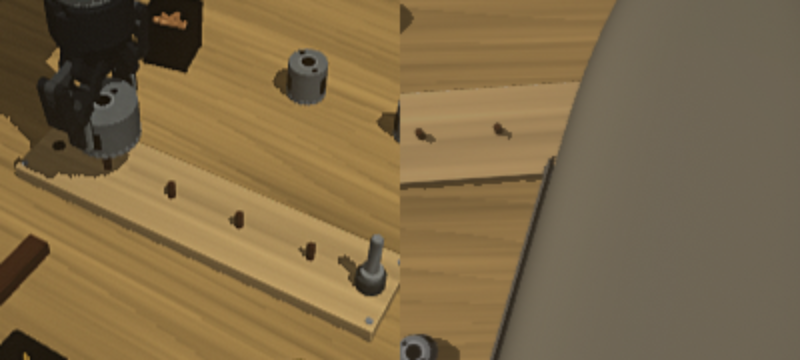

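The saw hangs over peg d, with the peg visible just beneath it. I'll lower, release and rise.

Emit:
{"api": "play_rows", "payload": {
  "steps": [
    [0, 0, 0, 0, -1, -15, 55],
    [0, 0, 0, 0, -1, -30, 55],
    [0, 0, 0, 0, -1, -40, 55],
    [0, 0, 0, 0, -1, -47, 55],
    [0, 0, 0, 0, -1, -50, 55],
    [0, 0, 0, 0, -1, -52, 55],
    [0, 0, 0, 0, -1, -52, 55],
    [0, 0, 0, 0, -1, -52, 55]
  ]
}}

```text
clock: 5.97
position: [0.6466, -0.0985, 0.1994]
eef_rot: [0.0, 0.693, 0.721, 0.0]
ft_force: [-3.0, 1.4, 5.5]
width: 0.751
grasp_force: 45.4
```

Emit:
{"api": "play_rows", "payload": {
  "steps": [
    [0, 0, 0, 0, 0, 0, 75],
    [0, 0, 0, 0, 0, 0, 85],
    [0, 0, 0, 0, 0, 0, 85],
    [0, 0, 0, 0, 0, 0, 85],
    [0, 0, 0, 0, 0, 0, 85],
    [0, 0, 0, 0, 0, 30, 85],
    [0, 0, 0, 0, 0, 65, 85],
    [0, 0, 0, 0, 0, 100, 85],
    [0, 0, 0, -20, 36, 100, 85],
    [0, 0, 0, -40, 70, 100, 85],
    [0, 0, 0, -60, 104, 100, 85],
    [0, 0, 0, -80, 139, 100, 85],
    [0, 0, 0, -100, 174, 100, 85],
    [0, 0, 0, -120, 209, 100, 85],
    [0, 0, 0, -140, 244, 100, 85],
    [0, 0, 0, -160, 279, 100, 85],
    [0, 0, 0, -180, 314, 100, 85],
    [0, 0, 0, -200, 349, 100, 80],
    [0, 0, 0, -209, 365, 100, 78],
    [0, 0, 0, -209, 365, 100, 78]
  ]
}}

```text
clock: 7.63
position: [0.4352, 0.269, 0.2976]
eef_rot: [-0.001, 0.691, 0.723, 0.0]
ft_force: [0.5, 0.3, 0.6]
width: 0.913
grasp_force: 0.0
```

```bash
python3 - <<'E'
from h import *
a=eyes.read_camera("scene")[180:360,200:500]
cv2.imwrite("pics/p2.png",cv2.resize(a,None,fx=2,fy=2)); s=status.observe(); print(s["position"],s["ft_force"],s["width"])
E
```

```text
[0.43629574 0.26769462 0.29767943] [ 0.44903689 -0.46373322  0.06017693] 0.913725572765473
```

View pics/p2.png

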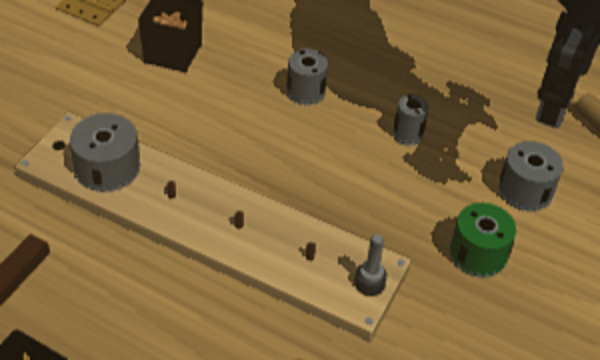

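Saw65 is seated flat on peg d. Next is saw54.

Emit:
{"api": "play_rows", "payload": {
  "steps": [
    [0, 0, 0, 1, -1, -30, 78],
    [0, 0, 0, 1, -1, -60, 78],
    [0, 0, 0, 1, -1, -80, 78],
    [0, 0, 0, 1, -1, -95, 78],
    [0, 0, 0, 1, -1, -108, 78],
    [0, 0, 0, 1, -1, -118, 78],
    [0, 0, 0, 1, -1, -118, 78],
    [0, 0, 0, 1, -1, -118, 60],
    [0, 0, 0, 1, -1, -118, 45],
    [0, 0, 0, 1, -1, -118, 45],
    [0, 0, 0, 1, -1, -118, 45],
    [0, 0, 0, 1, -1, -118, 45],
    [0, 0, 0, 1, -1, -118, 45],
    [0, 0, 0, 1, -1, -118, 45],
    [0, 0, 0, 1, -1, -118, 45]
  ]
}}

```text
clock: 8.93
position: [0.4392, 0.2656, 0.1808]
eef_rot: [0.001, 0.693, 0.721, 0.001]
ft_force: [0.4, -1.2, 6.2]
width: 0.623
grasp_force: 42.7
```

Emit:
{"api": "play_rows", "payload": {
  "steps": [
    [0, 0, 0, 0, 0, 15, 45],
    [0, 0, 0, 0, 0, 45, 45],
    [0, 0, 0, 0, 0, 80, 45],
    [0, 0, 0, 0, 0, 110, 45],
    [0, 0, 0, 22, -30, 110, 45],
    [0, 0, 0, 44, -60, 110, 45],
    [0, 0, 0, 66, -92, 110, 45],
    [0, 0, 0, 88, -124, 110, 45],
    [0, 0, 0, 110, -155, 110, 45],
    [0, 0, 0, 132, -186, 110, 45],
    [0, 0, 0, 154, -217, 110, 45],
    [0, 0, 0, 176, -248, 110, 45],
    [0, 0, 0, 192, -272, 110, 45],
    [0, 0, 0, 202, -285, 110, 45],
    [0, 0, 0, 205, -289, 110, 45],
    [0, 0, 0, 205, -289, 110, 45],
    [0, 0, 0, 205, -289, 85, 45],
    [0, 0, 0, 205, -289, 70, 45],
    [0, 0, 0, 205, -289, 70, 45],
    [0, 0, 0, 205, -289, 70, 45]
  ]
}}

```text
clock: 10.6
position: [0.6415, -0.0219, 0.2485]
eef_rot: [-0.002, 0.693, 0.721, -0.001]
ft_force: [-0.1, 0.3, -1.0]
width: 0.627
grasp_force: 42.6
```

```bash
python3 - <<'E'
from h import *
a=eyes.read_camera("scene")[180:360,200:500]
cv2.imwrite("pics/p3.png",cv2.resize(a,None,fx=2,fy=2)); s=status.observe(); print(s["position"],s["ft_force"],s["width"])
E
```

```text
[ 0.64249914 -0.02219436  0.24979223] [ 0.63260576 -0.36826597 -1.2977968 ] 0.6248781009847008
```

View pics/p3.png

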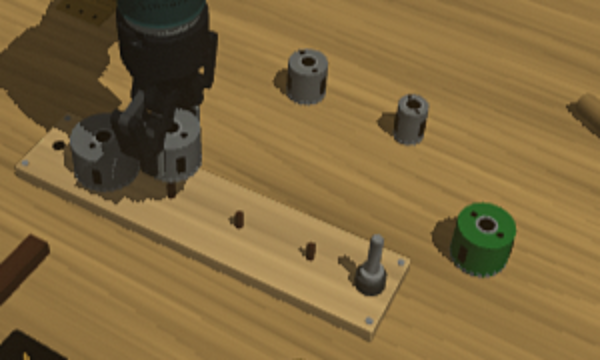

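Emit:
{"api": "play_rows", "payload": {
  "steps": [
    [0, 0, 0, 1, -1, -15, 45],
    [0, 0, 0, 1, -1, -30, 45],
    [0, 0, 0, 1, -1, -40, 45],
    [0, 0, 0, 1, -1, -47, 45],
    [0, 0, 0, 1, -1, -50, 45],
    [0, 0, 0, 1, -1, -51, 45],
    [0, 0, 0, 1, -1, -51, 45],
    [0, 0, 0, 1, -1, -51, 45],
    [0, 0, 0, 1, -1, -51, 60],
    [0, 0, 0, 1, -1, -51, 80],
    [0, 0, 0, 1, -1, -51, 80],
    [0, 0, 0, 1, -1, -51, 80],
    [0, 0, 0, 1, -1, -51, 80],
    [0, 0, 0, 1, -1, -20, 80],
    [0, 0, 0, 1, -1, 15, 80],
    [0, 0, 0, 1, -1, 48, 80],
    [0, 0, 0, 1, -1, 48, 80]
  ]
}}

```text
clock: 12.07
position: [0.6475, -0.025, 0.3059]
eef_rot: [0.005, 0.693, 0.721, 0.004]
ft_force: [1.8, 0.4, 0.6]
width: 0.937
grasp_force: 0.0
```

Emit:
{"api": "play_rows", "payload": {
  "steps": [
    [0, 0, 0, -35, 5, 0, 80],
    [0, 0, 0, -70, 11, 0, 80],
    [0, 0, 0, -105, 16, 0, 80],
    [0, 0, 0, -140, 22, 0, 80],
    [0, 0, 0, -175, 27, 0, 75],
    [0, 0, 0, -200, 31, 0, 70],
    [0, 0, 0, -213, 33, 0, 70],
    [0, 0, 0, -213, 33, 0, 70],
    [0, 0, 0, -213, 33, 0, 70]
  ]
}}

```text
clock: 12.82
position: [0.432, 0.0082, 0.2982]
eef_rot: [0.001, 0.693, 0.721, 0.001]
ft_force: [-1.1, -0.3, 0.0]
width: 0.818
grasp_force: 0.0
```

```bash
python3 - <<'E'
from h import *
a=eyes.read_camera("scene")[140:320,200:500]
cv2.imwrite("pics/p4.png",cv2.resize(a,None,fx=2,fy=2)); s=status.observe(); print(s["position"],s["ft_force"],s["width"])
E
```

```text
[0.43290569 0.00806676 0.29843327] [-0.31507392 -0.65643472  0.43392732] 0.823028861705867
```

View pics/p4.png

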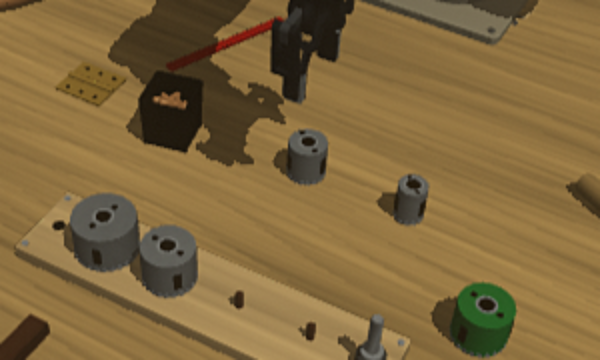

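Saw54 is seated on peg c. Next is saw43.

Emit:
{"api": "play_rows", "payload": {
  "steps": [
    [0, 0, 0, -2, 1, -30, 70],
    [0, 0, 0, -2, 1, -60, 70],
    [0, 0, 0, -2, 1, -80, 70],
    [0, 0, 0, -2, 1, -95, 70],
    [0, 0, 0, -2, 1, -108, 70],
    [0, 0, 0, -2, 1, -116, 70],
    [0, 0, 0, -2, 1, -116, 70],
    [0, 0, 0, -2, 1, -116, 50],
    [0, 0, 0, -2, 1, -116, 34],
    [0, 0, 0, -2, 1, -116, 34],
    [0, 0, 0, -2, 1, -116, 34],
    [0, 0, 0, -2, 1, -116, 34],
    [0, 0, 0, -2, 1, -116, 34],
    [0, 0, 0, -2, 1, -116, 34],
    [0, 0, 0, -2, 1, -116, 34]
  ]
}}

```text
clock: 14.12
position: [0.4305, 0.0092, 0.1828]
eef_rot: [0.001, 0.693, 0.721, 0.001]
ft_force: [0.9, -0.2, 6.3]
width: 0.5
grasp_force: 41.2
```

Emit:
{"api": "play_rows", "payload": {
  "steps": [
    [0, 0, 0, 0, 0, 15, 34],
    [0, 0, 0, 0, 0, 45, 34],
    [0, 0, 0, 0, 0, 80, 34],
    [0, 0, 0, 0, 0, 105, 34],
    [0, 0, 0, 30, 6, 105, 34],
    [0, 0, 0, 60, 12, 105, 34],
    [0, 0, 0, 90, 18, 105, 34],
    [0, 0, 0, 120, 25, 105, 34],
    [0, 0, 0, 150, 31, 105, 34],
    [0, 0, 0, 180, 37, 105, 34],
    [0, 0, 0, 200, 41, 105, 34],
    [0, 0, 0, 208, 43, 105, 34],
    [0, 0, 0, 210, 43, 105, 34],
    [0, 0, 0, 210, 43, 105, 34],
    [0, 0, 0, 210, 43, 85, 34],
    [0, 0, 0, 210, 43, 69, 34],
    [0, 0, 0, 210, 43, 69, 34],
    [0, 0, 0, 210, 43, 69, 34]
  ]
}}

```text
clock: 15.62
position: [0.637, 0.0521, 0.2495]
eef_rot: [-0.002, 0.693, 0.721, -0.002]
ft_force: [-0.8, -0.5, -1.0]
width: 0.492
grasp_force: 41.1
```

```bash
python3 - <<'E'
from h import *
a=eyes.read_camera("scene")[180:360,200:500]
cv2.imwrite("pics/p5.png",cv2.resize(a,None,fx=2,fy=2)); s=status.observe(); print(s["position"],s["ft_force"],s["width"])
E
```

```text
[0.63807489 0.05214962 0.25073799] [ 0.85088762  0.02023092 -0.58965726] 0.4956339883043143
```

View pics/p5.png

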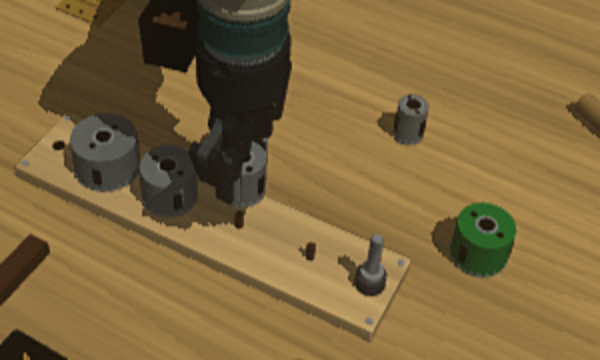

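Emit:
{"api": "play_rows", "payload": {
  "steps": [
    [0, 0, 0, 1.5, 0, -15, 34],
    [0, 0, 0, 1.5, 0, -30, 34],
    [0, 0, 0, 1.5, 0, -40, 34],
    [0, 0, 0, 1.5, 0, -46, 34],
    [0, 0, 0, 1.5, 0, -49, 34],
    [0, 0, 0, 1.5, 0, -50, 34],
    [0, 0, 0, 1.5, 0, -50, 34],
    [0, 0, 0, 1.5, 0, -50, 34],
    [0, 0, 0, 1.5, 0, -50, 50],
    [0, 0, 0, 1.5, 0, -50, 72],
    [0, 0, 0, 1.5, 0, -50, 72],
    [0, 0, 0, 1.5, 0, -50, 72],
    [0, 0, 0, 1.5, 0, -50, 72],
    [0, 0, 0, 1.5, 0, -20, 72],
    [0, 0, 0, 1.5, 0, 15, 72],
    [0, 0, 0, 1.5, 0, 48, 72],
    [0, 0, 0, 1.5, 0, 48, 72],
    [0, 0, 0, 1.5, 0, 48, 72]
  ]
}}

```text
clock: 17.17
position: [0.6423, 0.0523, 0.302]
eef_rot: [0.002, 0.693, 0.721, 0.002]
ft_force: [0.9, 0.4, -0.5]
width: 0.841
grasp_force: 0.0
```

Emit:
{"api": "play_rows", "payload": {
  "steps": [
    [0, 0, 0, -30, 11, 0, 72],
    [0, 0, 0, -65, 25, 0, 72],
    [0, 0, 0, -100, 38, 0, 72],
    [0, 0, 0, -135, 51, 0, 72],
    [0, 0, 0, -170, 64, 0, 65],
    [0, 0, 0, -200, 75, 0, 60],
    [0, 0, 0, -212, 80, 0, 60],
    [0, 0, 0, -212, 80, 0, 60],
    [0, 0, 0, -212, 80, 0, 60],
    [0, 0, 0, -212, 80, 0, 60]
  ]
}}

```text
clock: 18.0
position: [0.4301, 0.1322, 0.2987]
eef_rot: [0.001, 0.693, 0.721, 0.0]
ft_force: [0.2, 0.7, 0.7]
width: 0.701
grasp_force: 0.0
```

```bash
python3 - <<'E'
from h import *
a=eyes.read_camera("scene")[140:320,200:500]
cv2.imwrite("pics/p6.png",cv2.resize(a,None,fx=2,fy=2)); s=status.observe(); print(s["position"],s["ft_force"],s["width"])
E
```

```text
[0.43045212 0.13211318 0.2988488 ] [ 0.30427206  0.56209779 -0.20848892] 0.6997000396772628
```

View pics/p6.png

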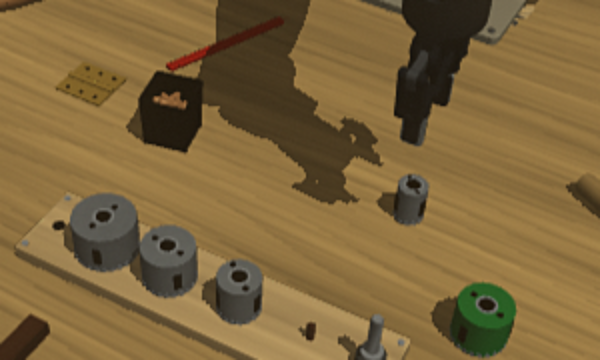

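Three saws are seated, and the last one is below the gripper.

Emit:
{"api": "play_rows", "payload": {
  "steps": [
    [0, 0, 0, -1, 0.5, -30, 60],
    [0, 0, 0, -1, 0.5, -60, 60],
    [0, 0, 0, -1, 0.5, -80, 60],
    [0, 0, 0, -1, 0.5, -95, 60],
    [0, 0, 0, -1, 0.5, -107, 60],
    [0, 0, 0, -1, 0.5, -114, 60],
    [0, 0, 0, -1, 0.5, -114, 60],
    [0, 0, 0, -1, 0.5, -114, 40],
    [0, 0, 0, -1, 0.5, -114, 24],
    [0, 0, 0, -1, 0.5, -114, 24],
    [0, 0, 0, -1, 0.5, -114, 24],
    [0, 0, 0, -1, 0.5, -114, 24],
    [0, 0, 0, -1, 0.5, -114, 24],
    [0, 0, 0, -1, 0.5, -114, 24],
    [0, 0, 0, -1, 0.5, -114, 24]
  ]
}}

```text
clock: 19.3
position: [0.4287, 0.133, 0.1856]
eef_rot: [0.001, 0.693, 0.721, 0.001]
ft_force: [0.7, -0.5, 5.9]
width: 0.357
grasp_force: 39.9
```

Emit:
{"api": "play_rows", "payload": {
  "steps": [
    [0, 0, 0, 0, 0, 15, 24],
    [0, 0, 0, 0, 0, 45, 24],
    [0, 0, 0, 0, 0, 80, 24],
    [0, 0, 0, 0, 0, 105, 24],
    [0, 0, 0, 30, -1, 105, 24],
    [0, 0, 0, 60, -2, 105, 24],
    [0, 0, 0, 90, -3, 105, 24],
    [0, 0, 0, 120, -4, 105, 24],
    [0, 0, 0, 150, -5, 105, 24],
    [0, 0, 0, 180, -6, 105, 24],
    [0, 0, 0, 200, -6, 105, 24],
    [0, 0, 0, 209, -6, 105, 24],
    [0, 0, 0, 209, -6, 105, 24],
    [0, 0, 0, 209, -6, 105, 24],
    [0, 0, 0, 209, -6, 85, 24],
    [0, 0, 0, 209, -6, 67, 24],
    [0, 0, 0, 209, -6, 67, 24],
    [0, 0, 0, 209, -6, 67, 24],
    [0, 0, 0, 209, -6, 67, 24]
  ]
}}

```text
clock: 20.88
position: [0.636, 0.127, 0.2524]
eef_rot: [-0.0, 0.693, 0.721, -0.0]
ft_force: [0.6, 0.3, -0.7]
width: 0.357
grasp_force: 39.9
```

```bash
python3 - <<'E'
from h import *
a=eyes.read_camera("scene")[180:360,200:500]
cv2.imwrite("pics/p7.png",cv2.resize(a,None,fx=2.5,fy=2.5)); s=status.observe(); print(s["position"],s["ft_force"],s["width"])
E
```

```text
[0.63662312 0.1270095  0.25298025] [-0.19151325  0.15765015 -1.321578  ] 0.3502280864993629
```

View pics/p7.png

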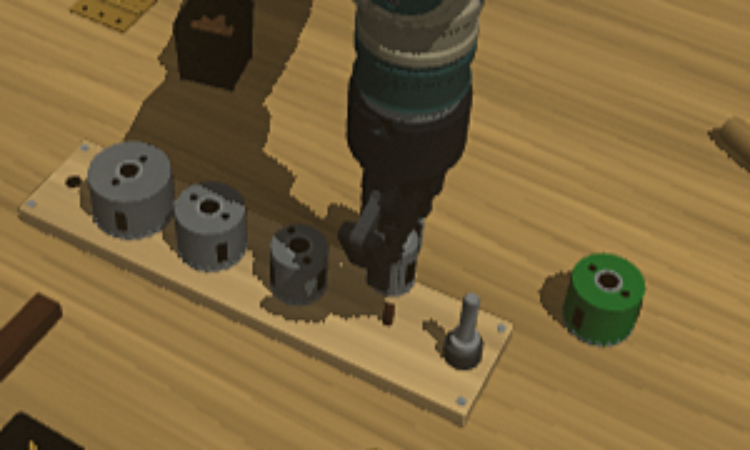

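Emit:
{"api": "play_rows", "payload": {
  "steps": [
    [0, 0, 0, 0.5, 0, -15, 24],
    [0, 0, 0, 0.5, 0, -28, 24],
    [0, 0, 0, 0.5, 0, -38, 24],
    [0, 0, 0, 0.5, 0, -45, 24],
    [0, 0, 0, 0.5, 0, -49, 24],
    [0, 0, 0, 0.5, 0, -50, 24],
    [0, 0, 0, 0.5, 0, -50, 24],
    [0, 0, 0, 0.5, 0, -50, 24]
  ]
}}

```text
clock: 21.6
position: [0.6367, 0.1268, 0.2035]
eef_rot: [-0.001, 0.693, 0.721, -0.001]
ft_force: [-6.2, -0.4, 11.2]
width: 0.358
grasp_force: 40.5
```

Emit:
{"api": "play_rows", "payload": {
  "steps": [
    [0, 0, 0, 0, 0, 1, 40],
    [0, 0, 0, 0, 0, 1, 60],
    [0, 0, 0, 0, 0, 1, 60],
    [0, 0, 0, 0, 0, 1, 60],
    [0, 0, 0, 0, 0, 1, 60],
    [0, 0, 0, 0, 0, 30, 60],
    [0, 0, 0, 0, 0, 65, 60],
    [0, 0, 0, 0, 0, 100, 60],
    [0, 0, 0, -30, 30, 120, 60],
    [0, 0, 0, -60, 60, 140, 60],
    [0, 0, 0, -90, 90, 150, 60],
    [0, 0, 0, -120, 120, 150, 60],
    [0, 0, 0, -150, 150, 150, 60],
    [0, 0, 0, -180, 180, 150, 60],
    [0, 0, 0, -200, 200, 150, 60],
    [0, 0, 0, -200, 200, 150, 60],
    [0, 0, 0, -200, 200, 150, 60],
    [0, 0, 0, -200, 200, 150, 60]
  ]
}}

```text
clock: 23.1
position: [0.4374, 0.327, 0.3517]
eef_rot: [0.0, 0.693, 0.721, 0.0]
ft_force: [0.8, 0.7, -1.0]
width: 0.699
grasp_force: 0.0
```

```bash
python3 - <<'E'
from h import *
a=eyes.read_camera("scene")[140:340,200:480]; b=eyes.read_camera("top")[120:320,190:450]
cv2.imwrite("pics/p8.png",np.vstack([cv2.resize(a,(420,300)),cv2.resize(b,(420,300))]))
for p,P in dict(a=(.6372,.1271),b=(.6404,.0522),c=(.6436,-.0228),d=(.6468,-.0977)).items():
    q=proj("top",[*P,.063]); r=proj("scene",[*P,.063]); print(p,"top crop",(q-[190,120])*[420/260,1.5]+[0,300],"scene crop",(r-[200,140])*1.5)
E
```

```text
a top crop [ 91.01050549 409.5256506 ] scene crop [233.36932921 229.97719396]
b top crop [156.27959984 405.30338807] scene crop [178.23943047 206.06805836]
c top crop [221.51854643 401.08646575] scene crop [126.00663959 183.41236753]
d top crop [286.55350899 396.87934619] scene crop [ 76.57361511 161.97397216]
```

View pics/p8.png

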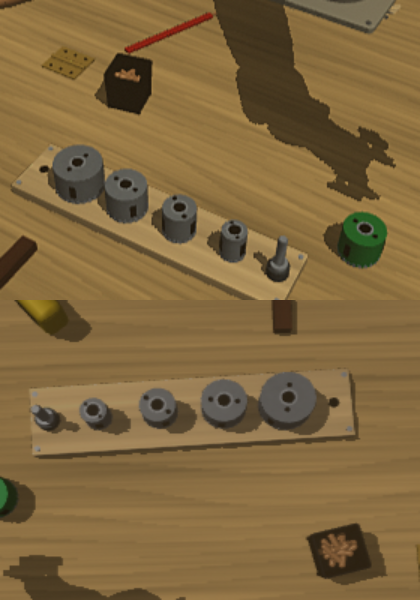

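Both views show all four saws flat over their pegs. Their discs are at (93,410), (157,406), (223,400) and (288,398), within about 2 px (about 2 mm) of the peg axes. The smallest is next to the arbor and the bin is untouched, so I'll hand it in.

```bash
python3 -c "
from cell import order; print(order.close_job())"
```

```text
the job is handed in; nothing more can be done
None
```

I handed the job in at about 23 s with all four saws flat over their pegs: 32, 43, 54 and 65 mm, from the arbor to the far end. The final pictures show each within about 2 mm of its peg's centre, and the bin still standing where it was.

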